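# Turn the spraying stand to bring the tile under the gun

## Robot

A 6-joint arm with a two-finger parallel gripper is mounted at the origin on the work surface. World frame = base frame: x ahead of the robot, y to its left, z up, the work surface at z = 0. Lengths are in mm, angles in rad, forces in N, time in s.
With the tool pointing down it reaches from about 275 to 825 mm from the base axis. Payload 5.2 kg.
Tool frame: the origin (TCP) lies at the very end of the fingers, on their centre line; the grasp point (between the pads) lies 19 mm behind it; z points along the fingers, y is the line along which they close (so a half turn about z gives the same grasp; the last joint's range is limited). The gripper opens to 93 mm and grips with 3 to 60 N. Pads are 15 mm wide; open, the fingers measure 128 mm over their backs; the gripper's body (75 mm by 188 mm) begins 65 mm behind the grasp point.
Start: joints at [-1.512, 0.259, 1.535, -0, 1.348, -0.203], TCP at [142.372, -531.258, 218.653] pointing down, gripper open.
Joint ranges: [-3.14, 3.14], [-0.91, 2.08], [0.19, 2.58], [-1.22, 4.36], [0.22, 2.71], [-3.12, 3.12]. Speed limits (rad/s): [2.57, 2.57, 3.14, 3.14, 3.14, 3.14].

## Interface

Orientations are given as [roll, pitch, yaw] about the fixed x, y, z axes, in that order (R = Rz(yaw) Ry(pitch) Rx(roll)).
In Python, from bench import robot gives the robot as it stands. The module is installed in compiled form; this text tells all that it offers. Calls block until the motion is done:
- robot.move_ptp(position, orientation): joint-space move of the TCP to a pose.
- robot.move_linear(position, ori=None, speed=150, f_stop=None): straight line of the TCP; ori=None keeps the orientation; speed is the mean speed in mm/s. With f_stop (N) it stops when the force on the tool has changed by that much, and returns True; else False.
- robot.move_j(angles): joint-space move.
- robot.move_gripper(opening): opening from 0.0 (shut) to 1.0 (fully open); the grip force is fixed at half the most; returns when the fingers have stopped.
- robot.sleep(seconds).
- robot.inverse_kinematics(position, orientation): joint angles nearest the present ones, or None.
- robot.get_image(name): name is "scene" or "top" or "wrist"; returns a dict with "img" (400x640x3 uint8, blue, green, red), "fovy" (degrees; the focal length in pixels is half the picture's height over the tangent of half this angle, whatever the lens; pixels are square), "cx", "cy" (the principal point, pixels), "eye" and "orientation" of the camera in the world. Camera axes: x right, y down, z forward; pixel columns grow to the right and rows downward; lengths in mm; the calibration is good to about 2 mm. A picture is of the moment at which its call begins. There is no depth.
A pose or a line that the arm cannot do raises robot.MotionError and nothing moves.
- robot.hand_in(): hands the job in; it is judged then, once.
Readings, each from a call of its own:
- robot.current_t(): time.
- robot.current_qpos(): joint angles.
- robot.current_joint_vel(): joint speeds.
- robot.current_joint_efforts(): joint torques, N m.
- robot.current_tcp_pos(): TCP position.
- robot.current_eef_rot(): TCP orientation.
- robot.current_contact_force(): force on the tool from outside, world axes, zero at the start.
- robot.current_ft_torque(): the same for the moment, N m.
- robot.current_gripper_width(): opening from 0.0 (shut) to 1.0 (fully open).
- robot.current_finger_force(): force on a finger pad.
Only numpy, scipy, OpenCV 4.12 (cv2) and the standard library are available. Lean on these libraries where they do the work, as an engineer would, in place of code of your own. Each camera call takes 0.05 s, during which the arm holds its last target. There are 200 camera calls.

## Task

Bring the square tile under the spray gun for its coat: with a fingertip, gently and without spinning it, push one of the stand's arms round (the plain one, without a tray, is there for it) until the middle of the tile is right below the nozzle, then take the hand away and leave the stand at rest. Do not touch the tile, the round dish or the spray gun, keep both pieces lying in their trays, and leave the tape, jar and brush where they are. Push only; grip or lift nothing.

Things in the scene. Friction and masses are not known exactly. Their poses are not given: they have to be found in the camera images.
- stand: Turning stand for spraying. Round dark steel foot, 170 mm across, 18 mm high, fixed to the table; origin at the centre of its underside, on the upright turning axis. On it turns a rotor with three level aluminium arms 120 degrees apart, each 25 mm wide, underside 75 mm and top 95 mm above the table. Free space under the arms beyond the foot.
- hub (a point): Centre of the rotor's hub top, on the turning axis, 106 mm above the table; hub 64 mm across, small pin on top to 114 mm. Two of the arms end in round steel trays: 116 mm across, centre 140 mm from the axis, inner floor 100 mm and rim 109 mm above the table.
- push_arm_end (a point): Middle of the end face of the third, plain push arm (no tray; last 40 mm black rubber), 150 mm from the axis, 85 mm above the table. The arm runs straight from the axis to here; its sides are free from 35 to 150 mm from the axis. It points roughly to the robot at the start.
- rotor (a joint): Angle of the rotor, rad, 0 at the start, growing counter-clockwise seen from above; free from -3.1 to 3.1 (the job needs 0.4 to 1.7 either way). Stiff bearing: it takes about 0.22 N m (2 N at 110 mm), and it stops almost at once and stays when it is no longer pushed.
- tile: Loose square unglazed clay tile, 70 x 70 x 10 mm, lying flat in one of the two trays (which one changes). Origin at the centre of its underside, 140 mm from the axis.
- dish: Loose round unglazed clay dish, 96 mm across the rim, 22 mm high, lying in the other tray. Origin at the centre of its underside.
- nozzle (a point): Tip of the brass spray nozzle, pointing straight down, 170 mm above the table and 140 mm from the stand's axis; its direction from the axis changes between starts, always between the two trays and beyond the stand as seen from the robot.
- gun: Fixed spray gun: upright, 28 mm across, a 60 mm cup on top (to 303 mm above the table), held by a level bar at 218 mm height from a post 18 mm across, 262 mm from the stand's axis, on a foot 96 mm across. Origin on the table at the stand's axis; its x axis points to below the nozzle and on to the post.
- tape: Bystander: red roll of tape lying flat, 96 mm across, 45 mm high; origin at the centre of its underside.
- jar: Bystander: closed jar, 66 mm across, 85 mm high; origin at the centre of its underside.
- brush: Bystander: paint brush lying on the table; origin under it.
Mind the look-alikes: they are no part of the job. What is shaped like the dish but black or white is not meant.

How it is judged (in metres and radians):
At the end, for the whole second after the job is handed in: The tile's centre is within 15 mm, seen from above, of the point below the nozzle; the rotor is at rest (under 0.05 rad/s); tile and dish lie flat in their trays (horizontal distance between tile and nozzle below 0.015 m and velocity of joint rotor between -0.05 and 0.05 rad/s and horizontal distance between tile and stand between 0.128 and 0.152 m and height (world z) of tile between 0.092 and 0.106 m and angle between each of tile, dish's own z axis and vertical below 0.1 rad and horizontal distance between dish and stand between 0.128 and 0.152 m and height (world z) of dish between 0.092 and 0.106 m); the robot touches nothing.
It fails at once if the tile or the dish was touched by the robot (contact force between any of the fingers, the arm and tile above 0.5 N or contact force between any of the fingers, the arm and dish above 0.5 N).
It fails at once if the tile or the dish was lifted or tipped out of its tray (height (world z) of any of tile, dish above 0.115 m or height (world z) of any of tile, dish below 0.085 m or angle between any of tile, dish's own z axis and vertical above 0.3 rad).
It fails at once if the spray gun or its holder was touched (contact force between any of the fingers, the arm and gun above 1 N).
It fails at once if the stand was squeezed or shoved hard (over 25 N) or spun (over 3 rad/s) (contact force between the fingers and stand above 25 N or velocity of joint rotor above 3 rad/s or velocity of joint rotor below -3 rad/s).
It fails at once if the tape, jar or brush was moved by over 30 mm (distance of any of tape, jar, brush from where it was at the start of the episode above 0.03 m).
It also fails if it takes over 38 s, if anything falls off the work surface, if the arm or the gripper's body presses on something with over 40 N, if the wrist force passes 120 N, or if a joint passes its speed limit or range.

## Working session

There is one attempt and no reset: what is moved stays moved. The work goes in short steps, each a Python script; the robot and the scene stay as the last script left them, time stands still between calls to the robot, and variables do not carry over. Pictures are saved under pics/ and viewed, at most 10 in all, crops included, and the job is handed in when it is done.

```bash
mkdir -p pics; cat > h.py <<'E'
import numpy as np, cv2
from bench import robot
from scipy.spatial.transform import Rotation as R
def info(d):
    f=d["img"].shape[0]/2/np.tan(np.radians(d["fovy"])/2)
    o=np.array(d["orientation"],float)
    M=R.from_euler('xyz',o).as_matrix() if o.size==3 else o.reshape(3,3)
    return f,M,np.array(d["eye"],float)
def ray(d,u,v,z):
    f,M,e=info(d)
    w=M@np.array([(u-d["cx"])/f,(v-d["cy"])/f,1])
    return e+w*(z-e[2])/w[2]
def proj(d,p):
    f,M,e=info(d); c=M.T@(np.array(p,float)-e)
    return d["cx"]+f*c[0]/c[2], d["cy"]+f*c[1]/c[2]
E
python3 - <<'E'
from h import *
import pickle
D={n:robot.get_image(n) for n in("scene","top")}
pickle.dump(D,open("d0.pkl","wb"))
for n,d in D.items():
    cv2.imwrite(f"pics/{n}0.png",d["img"]); print(n,{k:v for k,v in d.items() if k!="img"})
E
```

```text
scene {'fovy': 52.33146010565744, 'cx': 315.79162524246544, 'cy': 198.03425616755004, 'eye': array([1281.22226016, -659.52281342,  821.44681025]), 'orientation': array([-2.22765608e+00, -2.46692115e-04,  8.13852522e-01])}
top {'fovy': 54.43648199224106, 'cx': 323.3536842512779, 'cy': 200.9203802085716, 'eye': array([ 325.28474864,  -18.34389328, 1324.04308279]), 'orientation': array([-2.91974192e+00,  2.48514361e-04, -1.60473874e+00])}
```

View pics/scene0.png

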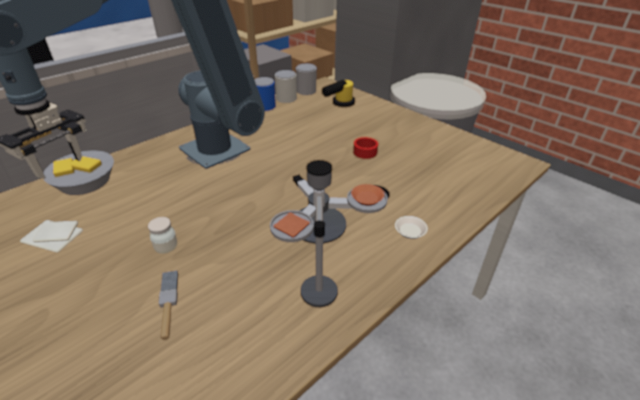

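View pics/top0.png

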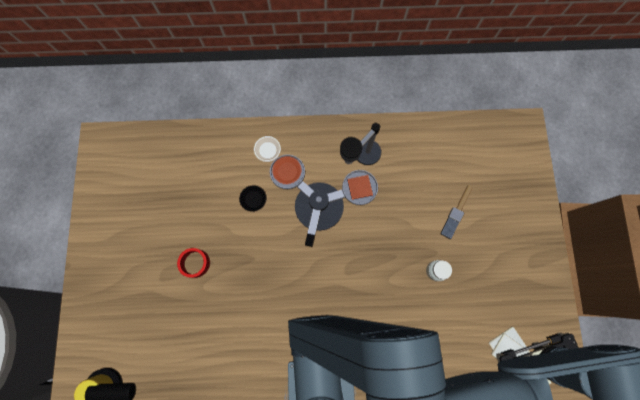

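The top view shows the hub at (319,199), the push arm end at (310,241), the tile at (360,187) and the dish at (287,170). The gun cup is at (350,149) and its post foot at (368,152). The black and white look-alikes are at (253,198) and (267,149).

```bash
python3 - <<'E'
from h import *
import pickle
D=pickle.load(open("d0.pkl","rb"))
t=D["top"]["img"][110:260,230:400]; s=D["scene"]["img"][150:310,250:420]
cv2.imwrite("pics/c0.png",np.hstack([cv2.resize(t,(400,353),interpolation=2),cv2.resize(s,(375,353),interpolation=2)]))
for n,(x0,x1,y0,y1) in (("top",(240,400,110,260)),("scene",(250,420,170,310))):
    d=D[n]; hsv=cv2.cvtColor(d["img"],cv2.COLOR_BGR2HSV); 
    def blobs(m,nm,z,amin=30):
        k=np.zeros_like(m);k[y0:y1,x0:x1]=m[y0:y1,x0:x1]
        c,_=cv2.findContours(k,cv2.RETR_EXTERNAL,cv2.CHAIN_APPROX_NONE)
        for q in c:
            if cv2.contourArea(q)<amin: continue
            M=cv2.moments(q);u,v=M["m10"]/M["m00"],M["m01"]/M["m00"]
            print(n,nm,round(u,1),round(v,1),cv2.contourArea(q),cv2.boundingRect(q),[ray(d,u,v,zz)[:2].round(1) for zz in z])
    blobs(cv2.inRange(hsv,(0,110,90),(12,255,255)),"clay",(110,122))
    blobs(cv2.inRange(hsv,(0,0,0),(180,120,45)),"black",(303,85))
    blobs(cv2.inRange(hsv,(0,0,46),(180,120,90)),"dark",(18,8))
d=D["top"]
for nm,u,v,z in(("hub",319,199,106),("end",309.5,243,90),("foot",319,207,18)):print(nm,ray(d,u,v,z).round(1))
E
```

```text
top clay 359.6 186.9 383.0 (348, 176, 25, 23) [array([ 641.5, -145.9]), array([ 638.4, -144.6])]
top clay 286.4 169.6 572.0 (273, 156, 28, 28) [array([707.8,  89.5]), array([704. ,  88.4])]
top black 309.4 239.8 61.0 (306, 234, 8, 12) [array([451.8,  14.4]), array([478.8,  21.4])]
top black 252.4 198.0 474.0 (240, 186, 26, 25) [array([570.1, 165.1]), array([622.3, 204.2])]
top black 350.7 149.0 372.0 (341, 138, 21, 24) [array([ 700.5, -106.8]), array([ 780.6, -125.6])]
top black 375.4 127.5 38.0 (372, 124, 8, 11) [array([ 761.8, -179.2]), array([ 855. , -213.6])]
top dark 318.7 206.4 1318.5 (295, 183, 49, 48) [array([601. , -11.6]), array([603.1, -11.5])]
top dark 369.3 152.1 424.0 (340, 127, 41, 38) [array([ 791.3, -196.8]), array([ 794.9, -198.2])]
scene clay 291.4 224.5 409.5 (274, 213, 35, 24) [array([ 649.7, -151.3]), array([ 660.3, -159.9])]
scene clay 367.4 193.5 478.0 (352, 184, 32, 21) [array([698. ,  97.8]), array([707.8,  85. ])]
scene black 319.1 228.9 129.0 (314, 222, 11, 15) [array([ 866.7, -259. ]), array([692.4, -90.6])]
scene black 318.9 172.2 91.0 (308, 170, 23, 6) [array([ 727.5, -126.4]), array([494.7,  97.7])]
scene dark 318.7 292.0 756.0 (301, 276, 36, 31) [array([ 807.3, -201.6]), array([ 801.4, -195.9])]
scene dark 327.1 225.8 874.5 (302, 194, 44, 51) [array([645.2, -12.3]), array([637.3,  -4.3])]
scene dark 296.8 178.5 44.0 (293, 175, 10, 10) [array([398.8,  84.5]), array([387.8,  93.8])]
scene dark 318.7 181.0 260.0 (307, 170, 25, 20) [array([461.6, 128.9]), array([451.4, 138.7])]
hub [606.7 -13.6 106. ]
end [468.1  21.1  90. ]
foot [598.9 -12.4  18. ]
```

View pics/c0.png

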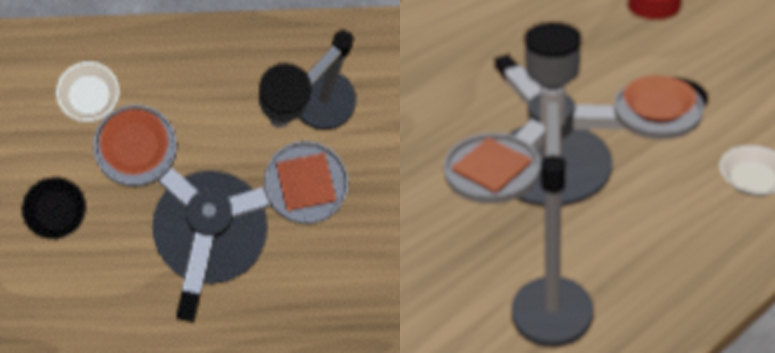

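```bash
python3 - <<'E'
from h import *
import pickle
D=pickle.load(open("d0.pkl","rb"));T,S=D["top"],D["scene"]
def tri(a,b):
    A=[];B=[]
    for d,(u,v) in((T,a),(S,b)):
        f,M,e=info(d);w=M@np.array([(u-d["cx"])/f,(v-d["cy"])/f,1]);w/=np.linalg.norm(w)
        P=np.eye(3)-np.outer(w,w);A.append(P);B.append(P@e)
    p,*_=np.linalg.lstsq(np.vstack(A),np.hstack(B),rcond=None);return p.round(1)
print("cuptop",tri((351.1,148.7),(319.4,168.1)),ray(T,351.1,148.7,303),ray(S,319.4,168.1,303))
print("clamp",tri((375.6,127.3),(319.1,228.9)),ray(T,375.6,127.3,218),ray(S,319.1,228.9,218))
print("tile",tri((359.6,186.9),(291.4,224.5)));print("dish",tri((286.4,169.6),(367.4,193.5)))
print("hubpin",tri((319,199),(250+150/2.206,150+97/2.206)),ray(T,319,199,110))
# foot circle of post: scene bottom extreme, top blob extents
print("postfoot S",ray(S,318.7,292.5,8))
hsv=cv2.cvtColor(T["img"],cv2.COLOR_BGR2HSV)
print(robot.current_eef_rot(),robot.current_t())
robot.move_gripper(0.0)
print(robot.inverse_kinematics([475,115,200],[np.pi,0,-0.25]))
robot.move_ptp([475,115,200],[np.pi,0,-0.25])
d=robot.get_image("wrist");cv2.imwrite("pics/w1.png",d["img"])
print(robot.current_tcp_pos(),robot.current_t())
E
```

```text
cuptop [ 705.9 -107.1  294.5] [ 701.36132877 -107.92195605  303.        ] [ 716.09507001 -114.05416887  303.        ]
clamp [ 798.8 -193.4  218.1] [ 798.95826005 -193.37619026  218.        ] [ 798.66491003 -193.41014328  218.        ]
tile [ 643.3 -146.4  103. ]
dish [705.   88.7 118.7]
hubpin [605.2 -13.  114.8] [605.75935781 -13.60785216 110.        ]
postfoot S [ 802.39385455 -196.85686118    8.        ]
[-3.13999024e+00 -3.20474513e-04  2.61837320e-01] 0.1
[ 8.83277590e-03  1.62327211e-01  1.70550111e+00 -4.44089210e-16
  1.27376433e+00  1.82962910e+00]
[475.26807244 114.34579421 200.01668351] 4.175
```

View pics/w1.png

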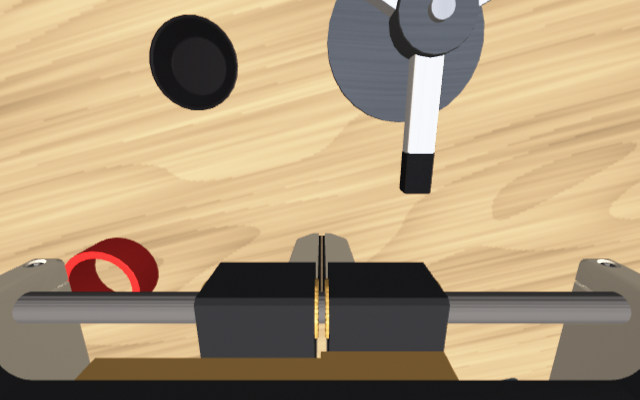

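The wrist view shows the push arm free, with its tip at (416,190), and the closed fingers at (322,240), left (+y) of the arm. The gun bearing is −43.1° and the tile is at −74.4°, so the rotor needs about +31.3°. I'll push most of the way, then measure.

```bash
cat >> h.py <<'E'
C=np.array([605.5,-13.]); PH0=165.6
def tcp(th,off,r=115,z=83):  # rotor angle th deg, finger offset behind arm centre line
    a=np.radians(PH0+th); u=np.array([np.cos(a),np.sin(a)]); n=np.array([-u[1],u[0]])
    p=C+r*u-off*n
    return [p[0],p[1],z],[np.pi,0,a-np.pi]
def tileang(name="top"):
    d=robot.get_image(name); hsv=cv2.cvtColor(d["img"],cv2.COLOR_BGR2HSV)
    m=cv2.inRange(hsv,(0,110,90),(12,255,255)); k=np.zeros_like(m); k[110:260,240:400]=m[110:260,240:400]
    o=[]
    for q in cv2.findContours(k,cv2.RETR_EXTERNAL,cv2.CHAIN_APPROX_NONE)[0]:
        if cv2.contourArea(q)<30: continue
        M=cv2.moments(q);p=ray(d,M["m10"]/M["m00"],M["m01"]/M["m00"],110)[:2]-C
        o.append((cv2.contourArea(q),np.degrees(np.arctan2(p[1],p[0])).round(2),np.hypot(*p).round(1)))
    return d,o
E
python3 - <<'E'
from h import *
p,o=tcp(0,62,z=140); robot.move_ptp(p,o)
p,o=tcp(0,62); robot.move_linear(p,o,speed=80)
f0=np.array(robot.current_contact_force())
for th,off in [(0,45),(0,36),(0,30)]+[(t,30) for t in range(4,29,4)]:
    p,o=tcp(th,off); s=robot.move_linear(p,o,speed=25,f_stop=12)
    print(th,off,s,(np.array(robot.current_contact_force())-f0).round(2),round(robot.current_t(),2))
    if s: break
d,a=tileang(); print(a); 
s=robot.get_image("scene")
im=cv2.resize(d["img"][110:260,230:400],(400,353),interpolation=2); im2=cv2.resize(s["img"][150:310,250:420],(375,353),interpolation=2)
cv2.imwrite("pics/c1.png",np.hstack([im,im2]))
E
```

```text
0 45 False [-1.33  0.26  1.3 ] 6.29
0 36 False [ 0.06 -1.09  0.81] 6.8
0 30 False [-0.75 -0.47  0.4 ] 7.19
4 30 False [-0.6  -0.81  1.08] 7.67
8 30 False [-0.84 -1.25  1.04] 8.16
12 30 False [-1.11 -0.37  0.19] 8.64
16 30 False [-0.94 -1.03  0.88] 9.12
20 30 False [-1.26 -0.79  0.61] 9.61
24 30 False [-1.22 -0.91  0.05] 10.09
28 30 False [-0.98 -0.68  1.27] 10.57
[(587.0, np.float64(71.68), np.float64(144.0)), (339.5, np.float64(-48.28), np.float64(134.6))]
```

View pics/c1.png

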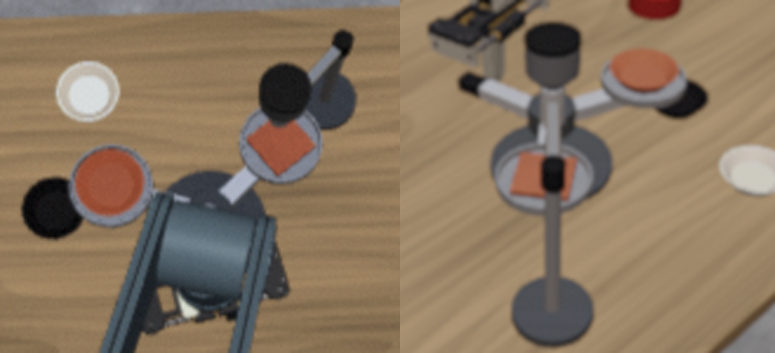

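The view shows the dish turned by 26.6°, with the tile approaching under the gun and nothing disturbed. About 4.6° remains, so I'll push that, back off and check.

```bash
python3 - <<'E'
from h import *
for th in (30.5,32.6):
    p,o=tcp(th,30); robot.move_linear(p,o,speed=20,f_stop=12)
p,o=tcp(32.6,65); robot.move_linear(p,o,speed=50)
p[2]=150; robot.move_linear(p,o,speed=100)
# view the arm clear: move back toward the robot, left
p=[400,140,200]; robot.move_ptp(p,o)
d,a=tileang(); print(a,robot.current_t())
s=robot.get_image("scene")
hsv=cv2.cvtColor(d["img"],cv2.COLOR_BGR2HSV); 
m=cv2.inRange(hsv,(0,110,90),(12,255,255)); k=np.zeros_like(m); k[140:220,240:315]=m[140:220,240:315]; M=cv2.moments(k,True)
q=ray(d,M["m10"]/M["m00"],M["m01"]/M["m00"],119)[:2]-C; print("dish",np.degrees(np.arctan2(q[1],q[0])),np.hypot(*q),"want ~76.9")
N=C+140*np.array([np.cos(np.radians(-43.1)),np.sin(np.radians(-43.1))])
im=cv2.resize(d["img"][110:260,230:400],(400,353),interpolation=2); im2=cv2.resize(s["img"][150:310,250:420],(375,353),interpolation=2)
print("tile target px top",proj(d,[*N,110]),"scene",proj(s,[*N,110]))
u,v=proj(s,[*N,110]); cv2.circle(im2,(int((u-250)*2.206),int((v-150)*2.206)),2,(0,255,0),-1)
cv2.imwrite("pics/c2.png",np.hstack([im,im2]))
E
```

```text
[(591.0, np.float64(76.4), np.float64(143.9)), (314.5, np.float64(-43.59), np.float64(133.2))] 13.8417
dish 77.21476077438359 142.36107371535303 want ~76.9
tile target px top (np.float64(347.1270320939853), np.float64(167.60955878824558)) scene (np.float64(318.25703985548336), np.float64(227.8116012874601))
```

View pics/c2.png

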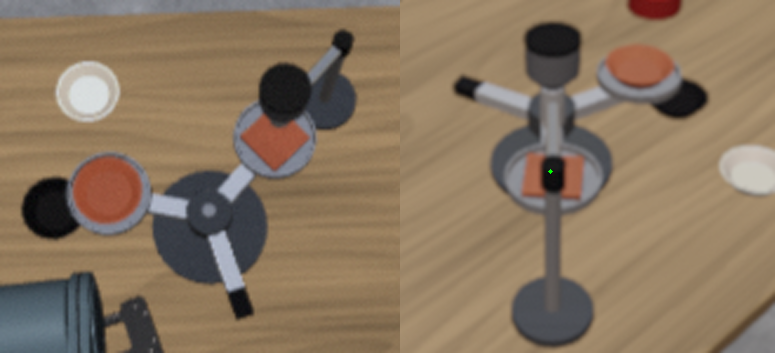

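The tile is centred beneath the nozzle: in the scene crop it is at about (553,176), against the predicted (550,171). The dish bearing is 77.2° against the wanted 76.9°. The hand is clear.

```bash
python3 -c "
from bench import robot
print(robot.hand_in())"
```

```text
the job is handed in; nothing more can be done
None
```

I pushed the plain arm round about 31° so the tile sits under the nozzle, by camera within a few millimetres of centre. The hand was clear of the stand when I handed the job in, about 14 s into the 38 s allowed; the hand-in returned no verdict.

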